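# Re-sort tube stubs onto their base plates for tack welding

## Task

The three tube stubs stand on the wrong base plates. Move them so that the round tube stands centred on the round plate, the square tube on the square plate and the rectangular tube on the oblong plate, the flat-sided tubes with their sides parallel to their plate's sides (long side along long side); to free the first plate, first stand one tube near the middle of the empty fire brick and let go of it there before fetching the others. Keep the tubes upright and leave the brush, the chipping hammer and the grinding disc where they lie.

Things in the scene. Friction and masses are not known exactly. Their poses are not given: they have to be found in the camera images.
- round_tube: Round tube stub, 60 mm outside diameter, 80 mm tall, about 0.36 kg. Stands upright, open at both ends, dark mill-scale steel, walls 4 mm, loose; at the start on a base plate of another shape. Origin at the centre of its lower end, z along the tube (up).
- square_tube: Square tube stub, 50 x 50 mm outside, 95 mm tall, about 0.42 kg. Stands upright, open at both ends, dark mill-scale steel, walls 4 mm, loose; at the start on a base plate of another shape. Origin at the centre of its lower end, z along the tube (up). x and y are square to its sides.
- rect_tube: Rectangular tube stub, 65 mm (along its x) x 40 mm (along its y) outside, 110 mm tall, about 0.48 kg. Stands upright, open at both ends, dark mill-scale steel, walls 4 mm, loose; at the start on a base plate of another shape. Origin at the centre of its lower end, z along the tube (up).
- round_plate: Round base plate of bright metal, 120 mm diameter, 12 mm thick, flat top with four bolt holes near the rim. Fixed to the bench; origin at the centre of its underside, z up.
- square_plate: Square base plate of bright metal, 110 x 110 mm, 12 mm thick, flat top with a bolt hole in each corner; x and y are square to its sides. Fixed to the bench; origin at the centre of its underside, z up.
- oblong_plate: Oblong base plate of bright metal, 150 mm (along its x) x 85 mm (along its y), 12 mm thick, flat top with a bolt hole in each corner. Fixed to the bench; origin at the centre of its underside, z up.
- brick: Half fire brick, sandy coloured, 114 x 114 mm, 32 mm high, flat top: the free parking spot, empty at the start. Fixed to the bench; origin at the centre of its underside, z up.
- brush: Bystander: wire brush with a red handle and a pale wooden head, 200 mm long, 22 mm wide, 28 mm high, lying on the bench along its own x, bristles at +x; origin under its middle. Leave alone.
- hammer: Bystander: chipping hammer lying on the bench, 250 mm long along its own x (handle end at x = -130 mm, head at x = +110 mm), head 140 mm across, up to 22 mm high; origin on the underside. Leave alone.
- disc: Bystander: dark grinding disc with a brass hub, 115 mm diameter, 8 mm thick, lying flat; origin at the centre of its underside. Leave alone.
There are look-alikes about, which are no part of the job. Leave any orange or purple look-alike of the rect_tube alone.

How it is judged:
By the outcome, as a careful person would: the job done as asked, in the order asked, and still so for the second after the job is handed in, with the robot touching nothing.
It also fails if it takes over 114 s, if anything falls off the work surface, if the arm or the gripper's body presses on something with over 40 N, if the wrist force passes 120 N, or if a joint passes its speed limit or range.

## Robot

A 6-joint arm with a two-finger parallel gripper is mounted at the origin on the work surface. World frame = base frame: x ahead of the robot, y to its left, z up, the work surface at z = 0. Lengths are in mm, angles in rad, forces in N, time in s.
With the tool pointing down it reaches from about 325 to 1000 mm from the base axis. Payload 5.1 kg.
Tool frame: the origin (TCP) lies on the mounting face of the last link; the fingertips stand 173 mm ahead of it and the grasp point (between the pads) lies 155 mm ahead of it; z points along the fingers, y is the line along which they close (so a half turn about z gives the same grasp; the last joint's range is limited). The gripper opens to 85 mm and grips with 20 to 120 N. Pads are 22 mm wide; open, the fingers measure 114 mm over their backs; the gripper's body (76 mm by 85 mm) begins 54 mm behind the grasp point. The pads swing forward as they close: fully open they stand 13 mm farther back than shut.
Start: joints at [1.219, 0.124, 1.65, -0, 1.367, -0.083], TCP at [172.646, 626.642, 404.722] pointing down, gripper open.
Joint ranges: [-2.61, 2.61], [-1.02, 2.33], [0.03, 2.71], [-1.35, 4.49], [0.32, 2.68], [-2.91, 2.91]. Speed limits (rad/s): [2.57, 2.57, 3.14, 3.14, 3.14, 3.14].

## Interface

Orientations are given as a unit quaternion [x, y, z, w].
In Python, from station import monitor, imaging, manip gives the robot as it stands. The module is installed in compiled form; this text tells all that it offers.
- The arm moves only by the tool jog_arm, never from a script. Its argument "motion" is a list that holds one entry, the list of rows, each a list of 5 numbers: the opening, from -1 (shut) to 1 (fully open), then the shift along the tool's x, y, z in m, then the turn about the tool's z in degrees. A call has 1 to 5 rows; each row shifts and turns the commanded pose from where the row before left it, along the tool's axes as they then stand; what a row does not reach is not made up. A row lasts 1/10 s, in which the tool goes at most 50 mm and 8.59 degrees, less where a joint would pass 70% of its speed; a pose out of reach is approached as far as the arm can. A call with a gripper value outside its range is refused whole. The fingers move at their own pace and stop on an object; "grip_force" is the grip in N (left out, the last holds). Time passes only in rows, so rows that do not move let the fingers close. It gives the time, the measured TCP pose, the force, the opening and the grip force at its end, in the units of the state.
- monitor.state(): the state, without advancing time (a new reading comes with each control period).
- imaging.snapshot(name): name is "scene" or "side" or "wrist"; returns a dict with "image" (420x560x3 uint8, red, green, blue), "depth" (420x560 float32, mm along the optical axis (not along the pixel's ray), 0 where there is no reading), "mtx" (3x3 intrinsics, pixels), "T" (4x4, takes a point from camera to world coordinates). Camera axes: x right, y down, z forward; pixel columns grow to the right and rows downward; lengths in mm; the calibration is good to about 2 mm. A picture is of the moment at which its call begins.
- manip.finish_job(): hands the job in; it is judged then, once.
The state is a dict: "time": time; "qpos": joint angles; "joint_velocities": joint speeds; "joint_efforts": joint torques, N m; "tool_pos": TCP position; "eef_rot": TCP orientation; "wrist_force": force on the tool from outside, world axes, zero at the start; "wrist_torque": the same for the moment, N m; "finger_gap": opening from 0.0 (shut) to 1.0 (fully open); "grasp_force": force on a finger pad.
Only numpy, scipy, OpenCV 4.12 (cv2) and the standard library are available. Lean on these libraries where they do the work, as an engineer would, in place of code of your own. Each camera call takes 0.05 s, during which the arm holds its last target. There are 200 camera calls.

## Working session

There is one attempt and no reset: what is moved stays moved. The work goes in short steps, Python scripts to look and compute and a tool call to move; the robot and the scene stay as the last step left them, time stands still between calls to the robot, and variables do not carry over. Pictures are saved under pics/ and viewed, at most 14 in all, crops included, and the job is handed in when it is done.

Besides the shell and the picture viewer there is one more tool, called after "Request:" as name(argument=value, ...) on one line, values as JSON. jog_arm: Moves the arm, as the interface text tells. Its arguments: {"type":"object","properties":{"motion":{"type":"array"},"grip_force":{"type":"number"}},"required":["motion"]}

```bash
mkdir -p pics; cat > h.py <<'E'
import numpy as np, cv2
from station import monitor, imaging, manip
def snap(n,save=None):
    s=imaging.snapshot(n); np.savez(f'{n}.npz',**s)
    if save: cv2.imwrite(f'pics/{save}.png',s['image'][:,:,::-1])
    return s
def load(n): return dict(np.load(f'{n}.npz'))
def ray(s,uv,z):
    uv=np.atleast_2d(uv).astype(float)
    d=np.c_[uv,np.ones(len(uv))]@np.linalg.inv(s['mtx']).T@s['T'][:3,:3].T
    o=s['T'][:3,3]; return (o+d*((z-o[2])/d[:,2])[:,None])
def cloud(s):
    h,w=s['depth'].shape; u,v=np.meshgrid(np.arange(w),np.arange(h))
    p=np.stack([u,v,np.ones_like(u)],-1)@np.linalg.inv(s['mtx']).T*s['depth'][...,None]
    return p@s['T'][:3,:3].T+s['T'][:3,3]
E
python3 - <<'E'
from h import *
a=snap('scene');b=snap('side');c=snap('wrist')
im=np.vstack([np.hstack([a['image'],b['image']]),np.hstack([c['image'],c['image']*0])])
cv2.imwrite('pics/a.png',cv2.resize(np.hstack([a['image'],b['image']]),(800,300))[:,:,::-1])
cv2.imwrite('pics/scene.png',cv2.resize(a['image'],(800,600))[:,:,::-1])
for s in (a,b,c): print(s['T'].round(2).tolist(),s['mtx'].round(1).tolist(),s['depth'].max())
print(monitor.state())
E
```

```text
[[0.5, 0.52, -0.7, 1447.15], [0.87, -0.32, 0.39, -594.29], [-0.02, -0.8, -0.61, 867.41], [0.0, 0.0, 0.0, 1.0]] [[514.9, 0.0, 291.1], [0.0, 514.9, 214.4], [0.0, 0.0, 1.0]] 3132.931
[[0.99, -0.1, 0.09, 401.74], [-0.14, -0.67, 0.73, -963.3], [-0.01, -0.73, -0.68, 870.33], [0.0, 0.0, 0.0, 1.0]] [[526.3, 0.0, 284.7], [0.0, 526.3, 213.8], [0.0, 0.0, 1.0]] 3251.5984
[[0.26, 0.91, 0.31, 91.89], [0.96, -0.25, -0.09, 647.78], [-0.0, 0.32, -0.95, 372.05], [0.0, 0.0, 0.0, 1.0]] [[328.6, 0.0, 276.3], [0.0, 328.6, 209.7], [0.0, 0.0, 1.0]] 1477.2504
{'time': 0.15, 'qpos': array([ 1.21941280e+00,  1.24405322e-01,  1.65135501e+00,  1.44623399e-05,
        1.36754379e+00, -8.26196467e-02]), 'joint_velocities': array([ 8.32983783e-04, -3.22269866e-03, -4.00575312e-03,  8.25439118e-04,
        4.73408957e-05,  3.02689702e-04]), 'joint_efforts': array([ 6.05383830e-04, -4.24224651e+01, -3.66015565e+01, -4.17739818e-05,
        4.58803159e-03, -6.26265887e-06]), 'tool_pos': array([172.57517863, 626.47772622, 403.70591884]), 'eef_rot': array([ 1.33979253e-01,  9.90983768e-01, -8.34143678e-04, -1.91157426e-04]), 'wrist_force': array([-0.80789746, -0.29901458, -0.56816863]), 'wrist_torque': array([ 0.03258748,  0.01217862, -0.04524259]), 'grasp_force': 0.0, 'finger_gap': 0.9999685332570987}
```

View pics/scene.png

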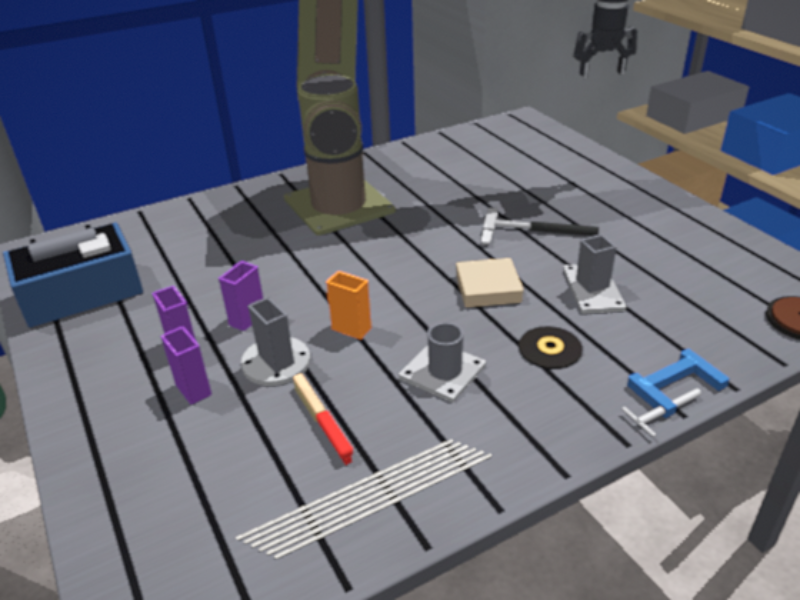

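View pics/a.png

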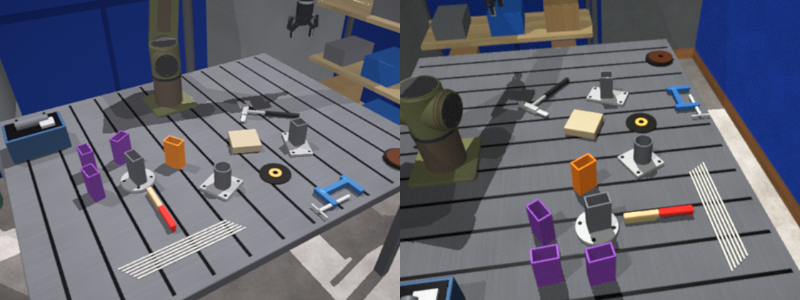

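The dark tube at (270,335) stands on the round plate and looks like rect_tube. The round tube is on the square plate at (445,350), and the square tube is on the oblong plate at (597,263). The purple tubes at (170,310), (240,295) and (187,365) and the orange one at (348,305) are look-alikes by colour, so I'll leave them alone. The brick is at (490,282).

```bash
cat > m.py <<'E'
from h import *
S={n:load(n) for n in('scene','side')}
s=S['scene']
for nm,px in dict(rectT=(270,335),roundT=(445,350),sqT=(597,263),brick=(490,282)).items():
    c0=ray(s,np.array(px)*.7,40)[0][:2]
    print('==',nm,c0.round())
    for n,q in S.items():
        P=cloud(q); hsv=cv2.cvtColor(q['image'],cv2.COLOR_RGB2HSV)
        near=(np.hypot(P[...,0]-c0[0],P[...,1]-c0[1])<130)&(q['depth']>0)
        lowsat=hsv[...,1]<60
        if nm=='brick':
            m=near&(abs(P[...,2]-32)<5)&(hsv[...,1]>50); top=m; plate=None; zt=32
        else:
            plate=near&lowsat&(abs(P[...,2]-12)<6)&(hsv[...,2]>130)
            tall=near&(P[...,2]>30)&lowsat
            tall=tall&(np.hypot(P[...,0]-c0[0],P[...,1]-c0[1])<75)
            zt=np.percentile(P[tall][:,2],97); top=tall&(abs(P[...,2]-zt)<4)
        print(n,'ztop',zt.round(1) if plate is not None else 32)
        for lab,m,z in(('top',top,None),('plate',plate,12)):
            if m is None: continue
            k,L,st,ce=cv2.connectedComponentsWithStats(m.astype(np.uint8))
            # drop specks
            keep=np.isin(L,[i for i in range(1,k) if st[i,4]>12])
            X=P[keep][:,:2].astype(np.float32)
            r=cv2.minAreaRect(X); cc=cv2.minEnclosingCircle(X)
            print(' ',lab,len(X),'rect',np.round(r[0],1),np.round(r[1],1),round(r[2],1),'circ',np.round(cc[0],1),round(cc[1],1),'z',P[keep][:,2].mean().round(1))
E
python3 m.py
```

```text
== rectT [ 433. -331.]
scene ztop 121.0
  top 119 rect [ 466.8 -335.7] [67.7 41. ] 8.9 circ [ 467.3 -335.6] 37.7 z 119.9
  plate 639 rect [ 467.3 -337.8] [118.8 109.8] 72.5 circ [ 461.8 -334.8] 62.3 z 10.4
side ztop 124.3
  top 249 rect [ 463.6 -339.4] [66.1 45. ] 5.5 circ [ 463.6 -340.4] 37.5 z 123.2
  plate 837 rect [ 456.9 -346.7] [105.  119.3] 76.5 circ [ 457.6 -336.6] 62.5 z 13.6
== roundT [629. -86.]
scene ztop 91.7
  top 122 rect [644.7 -94.3] [57.3 61.8] 59.1 circ [643.1 -94.2] 32.3 z 90.3
  plate 779 rect [637.5 -95.9] [112.3 111.2] 26.2 circ [639.  -95.7] 75.6 z 10.9
side ztop 94.8
  top 136 rect [639.6 -96.5] [61.7 56.2] 76.6 circ [639.2 -96.5] 31.9 z 93.3
  plate 801 rect [633.9 -98.1] [113.8 115.1] 27.1 circ [634.6 -99.7] 75.4 z 13.8
== sqT [560. 313.]
scene ztop 106.5
  top 104 rect [580.8 288.7] [53.8 55.3] 81.4 circ [580.5 289.8] 34.0 z 105.1
  plate 540 rect [585.5 287.7] [ 88.1 152.4] 64.4 circ [585.7 287.4] 84.1 z 10.9
side ztop 109.9
  top 96 rect [576.8 285.4] [58.  49.1] 80.1 circ [576.5 284.2] 36.6 z 108.5
  plate 571 rect [581.  289.2] [ 98.7 155.2] 65.4 circ [580.8 288.2] 86.5 z 13.6
== brick [503.  94.]
scene ztop 32
  top 83 rect [496.3  77.3] [140.6  70.4] 27.1 circ [480.8 107.5] 70.3 z 29.5
side ztop 32
  top 1245 rect [469.4 110.4] [122.6 114.8] 66.6 circ [470.  106.9] 77.4 z 33.5
```

Request:
jog_arm(motion=[[[1, -0.04, -0.018, 0, 0], [1, -0.04, -0.018, 0, 0], [1, -0.04, -0.018, 0, 0], [1, -0.04, -0.018, 0, 0], [1, -0.04, -0.018, 0, 0]]])

```text
time: 0.65
tool_pos: [342.5, 485.4, 404.4]
eef_rot: [0.134, 0.991, -0.0, -0.0]
wrist_force: [0.8, 0.6, 0.7]
finger_gap: 0.999
grasp_force: 0.0
```

Request:
jog_arm(motion=[[[1, -0.04, -0.018, 0, 0], [1, -0.04, -0.018, 0, 0], [1, -0.04, -0.018, 0, 0], [1, -0.04, -0.018, 0, 0], [1, -0.04, -0.018, 0, 0]]])

```text
time: 1.15
tool_pos: [511.6, 345.4, 404.4]
eef_rot: [0.134, 0.991, -0.0, -0.0]
wrist_force: [-0.4, 1.3, 0.6]
finger_gap: 1.001
grasp_force: 0.0
```

Request:
jog_arm(motion=[[[1, -0.04, -0.018, 0, 0], [1, -0.04, -0.018, 0, 0], [1, 0, 0, 0, -6], [1, 0, 0, 0, 0], [1, 0, 0, 0, 0]]])

```text
time: 1.65
tool_pos: [577.8, 291.0, 404.3]
eef_rot: [0.083, 0.997, -0.0, -0.0]
wrist_force: [-0.1, 0.2, -0.6]
finger_gap: 1.003
grasp_force: 0.0
```

```bash
cat > w.py <<'E'
from h import *
import sys
def pose():
    st=monitor.state(); x,y,z,w=st['eef_rot']
    tx=np.array([1-2*(y*y+z*z),2*(x*y+z*w)]); ty=np.array([2*(x*y-z*w),1-2*(x*x+z*z)])
    return st,tx,ty
def show():
    st,tx,ty=pose()
    print('t',st['time'],'tcp',st['tool_pos'].round(1),'yang',np.degrees(np.arctan2(ty[1],ty[0])).round(2),'gap',st['finger_gap'].__round__(3),'F',st['wrist_force'].round(1),'g',round(st['grasp_force'],1))
def to(x,y):
    st,tx,ty=pose(); d=np.array([x,y])-st['tool_pos'][:2]; print('to',x,y,'tool shift mm',(d@tx).round(1),(d@ty).round(1))
def meas(q,c0,ztop,zp=12,r=110,vmin=130):
    P=cloud(q); hsv=cv2.cvtColor(q['image'],cv2.COLOR_RGB2HSV); ls=hsv[...,1]<60
    D=np.hypot(P[...,0]-c0[0],P[...,1]-c0[1]); ok=q['depth']>0
    for lab,m,z in(('top',ok&(D<60)&ls&(abs(P[...,2]-ztop)<6),ztop),('plate',ok&(D<r)&(abs(P[...,2]-zp)<6)&((hsv[...,2]>vmin)&ls if zp==12 else hsv[...,1]>50),zp)):
        k,L,st,ce=cv2.connectedComponentsWithStats(m.astype(np.uint8))
        m=np.isin(L,[i for i in range(1,k) if st[i,4]>40])
        v,u=np.nonzero(m)
        if len(u)<20: print(lab,'none'); continue
        X=ray(q,np.c_[u,v],z)[:,:2].astype(np.float32)
        R=cv2.minAreaRect(X); C=cv2.minEnclosingCircle(X)
        print(lab,len(X),'rect',np.round(R[0],1),np.round(R[1],1),round(R[2],1),'circ',np.round(C[0],1),round(C[1],1),'zdepth',P[m][:,2].mean().round(1))
E
python3 - <<'E'
from w import *
show(); q=snap('wrist','w1'); meas(q,(579,287),107)
to(579,287)
# lookalikes from first scene/side
for n in('scene','side'):
    s=load(n);P=cloud(s);h=cv2.cvtColor(s['image'],cv2.COLOR_RGB2HSV)
    for nm,lo,hi in(('orange',8,18),('purple',135,155)):
        m=((h[...,0]>lo)&(h[...,0]<hi)&(h[...,1]>100)&(P[...,2]>60)&(P[...,2]<150)&(P[...,0]>150)&(P[...,0]<800)).astype(np.uint8)
        k,L,st,_=cv2.connectedComponentsWithStats(m)
        for i in range(1,k):
            if st[i,4]>60:
                Q=P[L==i]; zt=np.percentile(Q[:,2],98); t=Q[Q[:,2]>zt-6]; print(n,nm,np.round(cv2.minAreaRect(t[:,:2].astype(np.float32))[0]),zt.round())
E
```

```text
t 1.65 tcp [577.8 291.  404.3] yang 80.49 gap 1.003 F [-0.1  0.2 -0.6] g 0.0
top 1184 rect [575.9 285.9] [49.1 51.1] 81.9 circ [576.  286.1] 34.5 zdepth 105.8
plate 5289 rect [581.1 285.5] [ 84.6 149.4] 64.6 circ [581.2 285.8] 84.9 zdepth 11.3
to 579 287 tool shift mm -2.2 -4.1
scene orange [ 444. -179.] 110.0
scene purple [ 314. -337.] 110.0
scene purple [ 388. -476.] 110.0
side orange [ 442. -182.] 113.0
side purple [ 311. -340.] 113.0
side purple [ 451. -487.] 113.0
side purple [ 323. -470.] 113.0
```

View pics/w1.png

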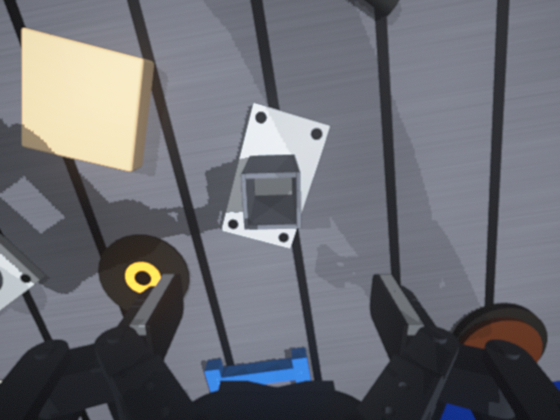

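The square tube's top is around (272,200) on the oblong plate, with the brick at (85,100). The measured sizes match the given ones, so I'll grip it now.

Request:
jog_arm(motion=[[[1, 0.001, -0.005, 0.044, -1.4], [1, 0, 0, 0.044, 0], [1, 0, 0, 0.044, 0], [1, 0, 0, 0.03, 0], [1, 0, 0, 0.012, 0]]], grip_force=50)

```text
time: 2.2
tool_pos: [573.9, 286.4, 226.4]
eef_rot: [0.069, 0.998, -0.001, -0.003]
wrist_force: [-0.8, -0.8, 0.6]
finger_gap: 1.004
grasp_force: 0.0
```

Request:
jog_arm(motion=[[[1, 0, 0, 0, 0], [-1, 0, 0, 0, 0], [-1, 0, 0, 0, 0], [-1, 0, 0, 0, 0], [-1, 0, 0, 0, 0]]])

```text
time: 2.7
tool_pos: [577.3, 286.5, 233.7]
eef_rot: [0.07, 0.998, 0.001, 0.002]
wrist_force: [-1.1, -0.9, 6.2]
finger_gap: 0.578
grasp_force: 53.1
```

Request:
jog_arm(motion=[[[-1, 0, 0, 0, 0], [-1, 0, 0, 0, 0], [-1, 0, 0, 0, 0], [-1, 0, 0, 0, 0], [-1, 0, 0, 0, 0]]])

```text
time: 3.2
tool_pos: [577.3, 286.4, 233.6]
eef_rot: [0.07, 0.998, 0.001, 0.002]
wrist_force: [-0.9, -0.9, 6.6]
finger_gap: 0.575
grasp_force: 53.1
```

```bash
python3 - <<'E'
from w import *
show(); q=snap('wrist'); meas(q,(576,286),107,zp=12)
to(470,109)
w=np.load('wrist.npz')
E
```

```text
t 3.2 tcp [577.3 286.4 233.6] yang 81.99 gap 0.575 F [-0.9 -0.9  6.6] g 53.1
top 8226 rect [572.4 286.8] [120.3  49.2] 82.0 circ [570.3 287.1] 60.1 zdepth 106.3
plate 12591 rect [563.2 293.8] [ 84.2 110.4] 64.6 circ [563.6 293.7] 68.8 zdepth 11.3
to 470 109 tool shift mm 81.5 -190.6
```

Request:
jog_arm(motion=[[[-1, 0, 0, -0.025, 0], [-1, 0, 0, -0.025, 0], [-1, 0.016, -0.038, 0, 0], [-1, 0.016, -0.038, 0, 0], [-1, 0.016, -0.038, 0, 0]]])

```text
time: 3.75
tool_pos: [511.7, 178.9, 280.4]
eef_rot: [0.069, 0.998, -0.0, -0.0]
wrist_force: [0.7, -0.7, -2.6]
finger_gap: 0.581
grasp_force: 53.9
```

Request:
jog_arm(motion=[[[-1, 0.016, -0.038, 0, 0], [-1, 0.016, -0.038, 0, 0], [-1, 0, 0, 0.01, 0], [-1, 0, 0, 0.01, 0], [-1, 0, 0, 0, 0]]])

```text
time: 4.25
tool_pos: [469.9, 109.3, 258.8]
eef_rot: [0.07, 0.998, -0.0, -0.002]
wrist_force: [0.3, 1.1, -3.8]
finger_gap: 0.577
grasp_force: 54.3
```

```bash
python3 - <<'E'
from w import *
show(); s=snap('side','s1'); snap('scene')
c=cv2.resize(s['image'][100:260,160:440],(800,457)); cv2.imwrite('pics/s1.png',c[:,:,::-1])
P=cloud(s);h=cv2.cvtColor(s['image'],cv2.COLOR_RGB2HSV)
m=(abs(P[...,2]-34)<5)&(np.hypot(P[...,0]-470,P[...,1]-109)<90)&(h[...,1]>50)
print(cv2.minAreaRect(P[m][:,:2].astype(np.float32)))
E
```

```text
t 4.25 tcp [469.9 109.3 258.8] yang 82.0 gap 0.577 F [ 0.3  1.1 -3.8] g 54.3
((469.0423889160156, 109.9175796508789), (119.94842529296875, 114.73989868164062), 67.04106903076172)
```

View pics/s1.png

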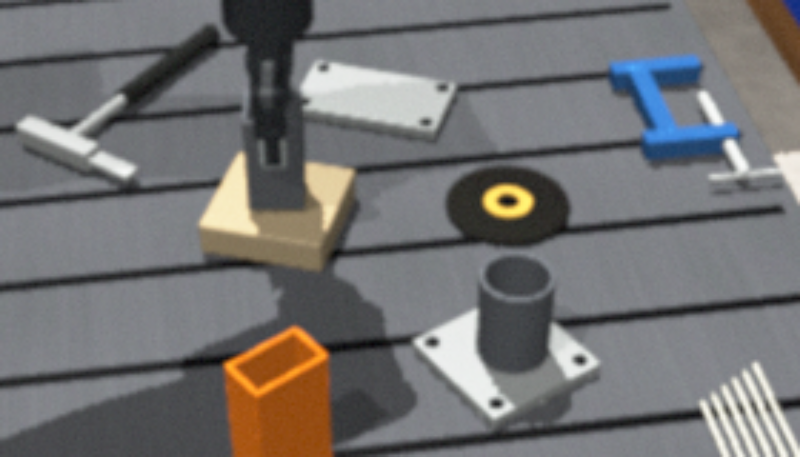

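The square tube hangs just above the middle of the brick (275,205), and the oblong plate is free (380,100). I'll lower it gently.

Request:
jog_arm(motion=[[[-1, 0, 0, 0.003, 0], [-1, 0, 0, 0, 0], [-1, 0, 0, 0.001, 0], [-1, 0, 0, 0, 0]]])

```text
time: 4.75
tool_pos: [470.7, 109.3, 256.7]
eef_rot: [0.07, 0.998, -0.0, -0.0]
wrist_force: [0.1, 0.8, -3.0]
finger_gap: 0.579
grasp_force: 54.3
```

Request:
jog_arm(motion=[[[-1, 0, 0, 0.001, 0], [-1, 0, 0, 0, 0], [-1, 0, 0, 0, 0]]])

```text
time: 5.05
tool_pos: [470.6, 109.1, 255.8]
eef_rot: [0.07, 0.998, -0.0, 0.0]
wrist_force: [-0.4, -0.0, -3.1]
finger_gap: 0.579
grasp_force: 54.3
```

Request:
jog_arm(motion=[[[-1, 0, 0, 0.0015, 0], [-1, 0, 0, 0, 0], [-1, 0, 0, 0, 0]]])

```text
time: 5.35
tool_pos: [470.5, 109.1, 254.1]
eef_rot: [0.07, 0.998, -0.0, -0.0]
wrist_force: [-0.2, 0.2, -3.0]
finger_gap: 0.58
grasp_force: 54.3
```

Request:
jog_arm(motion=[[[-1, 0, 0, 0.001, 0], [-1, 0, 0, 0, 0], [-1, 0, 0, 0, 0]]])

```text
time: 5.65
tool_pos: [470.7, 109.2, 253.8]
eef_rot: [0.07, 0.998, -0.0, 0.0]
wrist_force: [-2.4, -0.6, 1.2]
finger_gap: 0.578
grasp_force: 54.7
```

Request:
jog_arm(motion=[[[-1, 0, 0, 0.001, 0], [-1, 0, 0, 0, 0], [-1, 0, 0, 0, 0]]])

```text
time: 5.95
tool_pos: [470.9, 109.2, 253.7]
eef_rot: [0.07, 0.998, -0.0, -0.0]
wrist_force: [-6.0, -1.8, 8.0]
finger_gap: 0.58
grasp_force: 55.6
```

Request:
jog_arm(motion=[[[1, 0, 0, 0, 0], [1, 0, 0, 0, 0], [1, 0, 0, 0, 0], [1, 0, 0, 0, 0], [1, 0, 0, 0, 0]]])

```text
time: 6.45
tool_pos: [470.6, 109.1, 252.1]
eef_rot: [0.07, 0.998, 0.0, -0.0]
wrist_force: [0.1, 0.3, -0.1]
finger_gap: 0.998
grasp_force: 0.0
```

Request:
jog_arm(motion=[[[1, 0, 0, -0.02, 0], [1, 0, 0, -0.042, 0], [1, 0, 0, -0.042, 0], [1, 0, 0, -0.042, 0], [1, 0, 0, 0, 0]]])

```text
time: 6.95
tool_pos: [472.0, 109.3, 406.0]
eef_rot: [0.07, 0.998, 0.001, 0.007]
wrist_force: [1.0, -0.6, 0.6]
finger_gap: 1.004
grasp_force: 0.0
```

Request:
jog_arm(motion=[[[1, -0.0056, -0.044, 0, 0], [1, -0.0056, -0.044, 0, 0], [1, -0.0056, -0.044, 0, 0], [1, -0.0056, -0.044, 0, 0], [1, -0.0056, -0.044, 0, 0]]])

```text
time: 7.45
tool_pos: [467.2, -114.2, 397.6]
eef_rot: [0.07, 0.998, 0.0, -0.0]
wrist_force: [1.1, 0.5, 0.6]
finger_gap: 0.999
grasp_force: 0.0
```

Request:
jog_arm(motion=[[[1, -0.0056, -0.044, 0, 0], [1, -0.0056, -0.044, 0, 0], [1, -0.0056, -0.044, 0, 0], [1, -0.0056, -0.044, 0, 0], [1, -0.0056, -0.044, 0, 0]]])

```text
time: 7.95
tool_pos: [464.3, -336.2, 397.3]
eef_rot: [0.07, 0.998, 0.0, -0.0]
wrist_force: [0.6, 0.8, 0.8]
finger_gap: 0.998
grasp_force: 0.0
```

Request:
jog_arm(motion=[[[1, 0, 0, 0, -7.5], [1, 0, 0, 0, -7.5], [1, 0, 0, 0, 0], [1, 0, 0, 0, 0], [1, 0, 0, 0, 0]]])

```text
time: 8.45
tool_pos: [464.8, -334.0, 397.9]
eef_rot: [-0.06, 0.998, 0.0, -0.0]
wrist_force: [-0.7, -0.1, 1.0]
finger_gap: 1.0
grasp_force: 0.0
```

```bash
python3 - <<'E'
from w import *
show(); q=snap('wrist','w2'); meas(q,(465,-337),122,r=85)
s=snap('side'); meas(s,(470,108),127,zp=32)
E
```

```text
t 8.45 tcp [ 464.8 -334.   397.9] yang 96.92 gap 1.0 F [-0.7 -0.1  1. ] g 0.0
top 1385 rect [ 462.4 -338.9] [65.9 39.7] 7.3 circ [ 462.2 -338.9] 37.6 zdepth 120.8
plate 6115 rect [ 454.1 -338.5] [111. 118.] 3.5 circ [ 458.  -338.5] 59.6 zdepth 11.3
top none
plate 340 rect [421.2 119.9] [127.5  46.7] 89.4 circ [439.  119.6] 63.9 zdepth 33.5
```

View pics/w2.png

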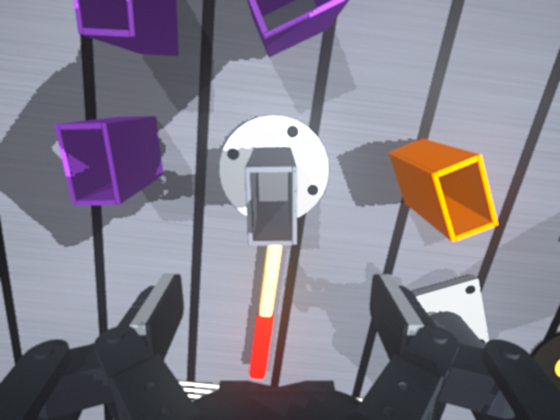

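In the crop, the dark tube at (272,200) on the round plate measures 65.9 x 39.7 mm with its top at about 121 mm, so it is rect_tube. The purple tubes at (90,160), (105,15) and (295,15) and the orange one at (445,190) are coloured look-alikes, and the fingers have room between them.

Request:
jog_arm(motion=[[[1, 0.003, -0.0045, 0.04, -0.4], [1, 0, 0, 0.044, 0], [1, 0, 0, 0.04, 0], [1, 0, 0, 0.022, 0], [1, 0, 0, 0.01, 0]]])

```text
time: 9.05
tool_pos: [461.5, -338.2, 239.0]
eef_rot: [-0.064, 0.998, 0.002, -0.002]
wrist_force: [0.4, 0.0, 0.5]
finger_gap: 0.999
grasp_force: 0.0
```

Request:
jog_arm(motion=[[[1, 0, 0, 0, 0], [1, 0, 0, 0, 0], [-1, 0, 0, 0, 0], [-1, 0, 0, 0, 0], [-1, 0, 0, 0, 0]]])

```text
time: 9.55
tool_pos: [462.7, -339.4, 243.5]
eef_rot: [-0.065, 0.998, -0.001, 0.001]
wrist_force: [0.7, -0.2, 0.0]
finger_gap: 0.515
grasp_force: 0.0
```

Request:
jog_arm(motion=[[[-1, 0, 0, 0, 0], [-1, 0, 0, 0, 0], [-1, 0, 0, 0, 0], [-1, 0, 0, 0, 0]]])

```text
time: 9.95
tool_pos: [462.7, -339.4, 243.4]
eef_rot: [-0.064, 0.998, -0.0, 0.0]
wrist_force: [-0.9, 1.3, 5.2]
finger_gap: 0.464
grasp_force: 48.5
```

Request:
jog_arm(motion=[[[-1, 0, 0, -0.015, 0], [-1, 0, 0, -0.03, 0], [-1, 0, 0, -0.03, 0], [-1, 0, 0, -0.03, 0], [-1, 0, 0, -0.03, 0]]])

```text
time: 10.45
tool_pos: [461.8, -338.8, 377.6]
eef_rot: [-0.065, 0.998, 0.001, -0.001]
wrist_force: [-0.6, -0.9, -4.4]
finger_gap: 0.465
grasp_force: 49.2
```

Request:
jog_arm(motion=[[[-1, -0.014, 0.043, 0, 0], [-1, -0.014, 0.043, 0, 0], [-1, -0.014, 0.043, 0, 0], [-1, -0.014, 0.043, 0, 0], [-1, -0.014, 0.043, 0, 0]]])

```text
time: 10.95
tool_pos: [503.5, -115.2, 376.6]
eef_rot: [-0.064, 0.998, 0.0, -0.001]
wrist_force: [0.5, 0.2, -5.5]
finger_gap: 0.463
grasp_force: 50.1
```

Request:
jog_arm(motion=[[[-1, -0.014, 0.043, 0, 0], [-1, -0.014, 0.043, 0, 0], [-1, -0.014, 0.043, 0, 0], [-1, -0.014, 0.043, 0, 0], [-1, -0.014, 0.043, 0, 0]]])

```text
time: 11.45
tool_pos: [545.3, 107.0, 376.6]
eef_rot: [-0.065, 0.998, -0.0, -0.001]
wrist_force: [0.5, -1.4, -3.9]
finger_gap: 0.463
grasp_force: 50.1
```

Request:
jog_arm(motion=[[[-1, -0.014, 0.043, 0, 0], [-1, -0.014, 0.043, 0, 0], [-1, -0.014, 0.043, 0, 0], [-1, -0.014, 0.043, 0, 0], [-1, 0, 0, 0, 8.2]]])

```text
time: 11.95
tool_pos: [578.8, 287.5, 376.1]
eef_rot: [0.006, 1.0, 0.001, -0.001]
wrist_force: [-0.5, -0.4, -3.9]
finger_gap: 0.463
grasp_force: 51.1
```

Request:
jog_arm(motion=[[[-1, 0, 0, 0, 8.2], [-1, 0, 0, 0, 8.2], [-1, 0, 0, 0, 8.1], [-1, 0, 0, 0, 0], [-1, 0, 0, 0, 0]]])

```text
time: 12.45
tool_pos: [578.9, 282.9, 376.6]
eef_rot: [0.218, 0.976, -0.0, -0.001]
wrist_force: [0.1, -0.6, -4.5]
finger_gap: 0.461
grasp_force: 51.2
```

```bash
python3 - <<'E'
from w import *
show(); to(581.4,285.3); q=snap('wrist','w3'); 
E
```

```text
t 12.45 tcp [578.9 282.9 376.6] yang 64.86 gap 0.461 F [ 0.1 -0.6 -4.5] g 51.2
to 581.4 285.3 tool shift mm -1.2 3.3
```

View pics/w3.png

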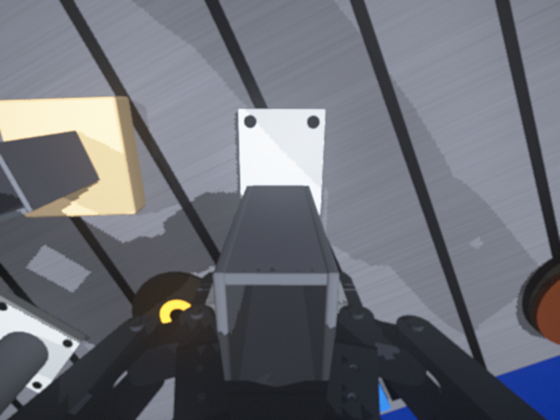

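The rectangular tube is lined up over the oblong plate, with the plate's far edge at (280,110) and the tube's lower far edge at (278,187). The square tube stands on the brick at (50,170). I'll lower the rectangular tube.

Request:
jog_arm(motion=[[[-1, -0.001, 0.0033, 0.03, 0.2], [-1, 0, 0, 0.04, 0], [-1, 0, 0, 0.04, 0], [-1, 0, 0, 0.016, 0], [-1, 0, 0, 0, 0]]])

```text
time: 13.0
tool_pos: [580.2, 285.0, 247.5]
eef_rot: [0.22, 0.975, -0.002, -0.003]
wrist_force: [-0.3, -0.2, -4.2]
finger_gap: 0.464
grasp_force: 51.2
```

Request:
jog_arm(motion=[[[-1, 0, 0, 0, 0], [-1, 0, 0, 0.004, 0], [-1, 0, 0, 0, 0], [-1, 0, 0, 0, 0]]])

```text
time: 13.4
tool_pos: [582.0, 285.7, 248.8]
eef_rot: [0.221, 0.975, 0.001, 0.001]
wrist_force: [-0.4, -0.1, -4.3]
finger_gap: 0.46
grasp_force: 51.3
```

```bash
python3 - <<'E'
from w import *
show(); to(581.4,285.3); q=snap('wrist'); P=cloud(q)
h=cv2.cvtColor(q['image'],cv2.COLOR_RGB2HSV)
# plate: visible upper edge and side edges
m=(abs(P[...,2]-12)<5)&(h[...,2]>130)&(h[...,1]<60)&(np.hypot(P[...,0]-581,P[...,1]-285)<90)
v,u=np.nonzero(m); X=ray(q,np.c_[u,v],12)[:,:2]; e=np.array([np.cos(np.radians(154.6)),np.sin(np.radians(154.6))]); n=np.array([-e[1],e[0]])
D=X-[581.1,285.5]; print(np.percentile(D@e,[.5,99.5]),np.percentile(D@n,[.5,99.5]))
E
```

```text
t 13.4 tcp [582.  285.7 248.8] yang 64.51 gap 0.46 F [-0.4 -0.1 -4.3] g 51.3
to 581.4 285.3 tool shift mm 0.3 -0.6
[-19.42406577  74.60105062] [-42.00431836  41.76659572]
```

Request:
jog_arm(motion=[[[-1, 0, -0.0005, 0.003, 0], [-1, 0, 0, 0.001, 0], [-1, 0, 0, 0, 0]]])

```text
time: 13.75
tool_pos: [581.3, 285.1, 243.5]
eef_rot: [0.221, 0.975, -0.0, 0.0]
wrist_force: [-0.7, -0.5, -3.0]
finger_gap: 0.46
grasp_force: 51.3
```

Request:
jog_arm(motion=[[[-1, 0, 0, 0.001, 0], [-1, 0, 0, 0, 0], [-1, 0, 0, 0, 0]]])

```text
time: 14.05
tool_pos: [581.4, 285.2, 243.5]
eef_rot: [0.221, 0.975, -0.0, 0.0]
wrist_force: [-4.4, -1.8, 5.6]
finger_gap: 0.46
grasp_force: 52.3
```

Request:
jog_arm(motion=[[[-1, 0, 0, 0.001, 0], [-1, 0, 0, 0, 0], [-1, 0, 0, 0, 0]]])

```text
time: 14.35
tool_pos: [581.5, 285.3, 243.4]
eef_rot: [0.221, 0.975, -0.0, -0.0]
wrist_force: [-5.9, -1.8, 9.2]
finger_gap: 0.463
grasp_force: 52.6
```

Contact felt. Now I'll release, rise and check.

Request:
jog_arm(motion=[[[1, 0, 0, 0, 0], [1, 0, 0, 0, 0], [1, 0, 0, 0, 0], [1, 0, 0, 0, 0], [1, 0, 0, 0, 0]]])

```text
time: 14.85
tool_pos: [581.3, 285.1, 241.0]
eef_rot: [0.221, 0.975, -0.0, -0.0]
wrist_force: [0.5, -0.7, 0.2]
finger_gap: 0.999
grasp_force: 0.0
```

Request:
jog_arm(motion=[[[1, 0, 0, 0, 0], [1, 0, 0, -0.03, 0], [1, 0, 0, -0.042, 0], [1, 0, 0, -0.042, 0], [1, 0, 0, -0.042, 0]]])

```text
time: 15.35
tool_pos: [581.1, 285.0, 398.6]
eef_rot: [0.221, 0.975, -0.0, -0.0]
wrist_force: [0.9, 0.3, -0.5]
finger_gap: 1.002
grasp_force: 0.0
```

Request:
jog_arm(motion=[[[1, 0, 0, 0, 0], [1, 0, 0, 0, 0]]])

```text
time: 15.55
tool_pos: [581.5, 285.2, 399.3]
eef_rot: [0.221, 0.975, 0.001, 0.002]
wrist_force: [-0.1, -0.5, -0.8]
finger_gap: 0.998
grasp_force: 0.0
```

```bash
python3 - <<'E'
from w import *
show(); q=snap('wrist','w4'); meas(q,(581,285),122); to(641,-96)
E
```

```text
t 15.55 tcp [581.5 285.2 399.3] yang 64.5 gap 0.998 F [-0.1 -0.5 -0.8] g 0.0
top 1406 rect [581.6 285.3] [39.7 65.8] 64.7 circ [581.4 285.4] 37.5 zdepth 120.8
plate 6262 rect [580.8 285.8] [ 84.6 148.3] 64.6 circ [581.2 285.9] 84.8 zdepth 11.3
to 641 -96 tool shift mm -218.1 -318.2
```

Request:
jog_arm(motion=[[[1, -0.0242, -0.0354, 0, 0], [1, -0.0242, -0.0354, 0, 0], [1, -0.0242, -0.0354, 0, 0], [1, -0.0242, -0.0354, 0, 0], [1, -0.0242, -0.0354, 0, 0]]])

```text
time: 16.1
tool_pos: [613.9, 71.6, 394.4]
eef_rot: [0.221, 0.975, -0.001, -0.002]
wrist_force: [0.2, 1.6, -0.4]
finger_gap: 1.002
grasp_force: 0.0
```

Request:
jog_arm(motion=[[[1, -0.0242, -0.0354, 0, 0], [1, -0.0242, -0.0354, 0, 0], [1, -0.0242, -0.0354, 0, 0], [1, -0.0242, -0.0354, 0, 0], [1, 0, 0, 0, 0]]])

```text
time: 16.6
tool_pos: [640.5, -100.6, 394.1]
eef_rot: [0.223, 0.975, -0.001, -0.002]
wrist_force: [0.1, 1.3, 0.3]
finger_gap: 1.0
grasp_force: 0.0
```

Request:
jog_arm(motion=[[[1, 0, 0, 0, 0], [1, 0, 0, 0, 0]]])

```text
time: 16.8
tool_pos: [640.4, -95.4, 395.5]
eef_rot: [0.22, 0.975, 0.0, -0.001]
wrist_force: [-0.0, 0.5, 0.0]
finger_gap: 0.999
grasp_force: 0.0
```

```bash
python3 - <<'E'
from w import *
show(); q=snap('wrist','w5'); meas(q,(639,-97),92)
E
```

```text
t 16.8 tcp [640.4 -95.4 395.5] yang 64.53 gap 0.999 F [-0.   0.5  0. ] g 0.0
top 1025 rect [638.6 -95.9] [58.8 58.6] 64.6 circ [638.8 -96. ] 29.9 zdepth 90.6
plate 6756 rect [633.7 -97.9] [109.5 109.6] 26.3 circ [633.6 -97.7] 76.4 zdepth 11.3
```

Request:
jog_arm(motion=[[[1, 0.001, -0.001, 0.03, 0], [1, 0, 0, 0.043, 0], [1, 0, 0, 0.043, 0], [1, 0, 0, 0.043, 0], [1, 0, 0, 0.02, 0]]])

```text
time: 17.35
tool_pos: [637.3, -94.6, 212.9]
eef_rot: [0.22, 0.976, 0.0, -0.004]
wrist_force: [-0.8, -0.3, 0.0]
finger_gap: 0.997
grasp_force: 0.0
```

Request:
jog_arm(motion=[[[1, 0, 0, 0, 0], [1, 0, 0, 0, 0], [-1, 0, 0, 0, 0], [-1, 0, 0, 0, 0], [-1, 0, 0, 0, 0]]])

```text
time: 17.85
tool_pos: [640.5, -96.6, 221.3]
eef_rot: [0.221, 0.975, 0.0, 0.002]
wrist_force: [0.4, 1.6, 5.9]
finger_gap: 0.691
grasp_force: 54.3
```

Request:
jog_arm(motion=[[[-1, 0, 0, 0, 0], [-1, 0, 0, 0, 0], [-1, 0, 0, 0, 0], [-1, 0, 0, 0, 0]]])

```text
time: 18.25
tool_pos: [640.6, -96.6, 221.3]
eef_rot: [0.221, 0.975, 0.0, 0.002]
wrist_force: [-0.3, 1.8, 5.7]
finger_gap: 0.69
grasp_force: 54.4
```

```bash
python3 - <<'E'
from w import *
show(); to(458,-338.5)
E
```

```text
t 18.25 tcp [640.6 -96.6 221.3] yang 64.5 gap 0.69 F [-0.3  1.8  5.7] g 54.4
to 458 -338.5 tool shift mm 60.6 -296.9
```

Request:
jog_arm(motion=[[[-1, 0, 0, -0.015, 0], [-1, 0, 0, -0.03, 0], [-1, 0, 0, -0.04, 0], [-1, 0, 0, -0.04, 0], [-1, 0.0084, -0.0424, 0, 0]]])

```text
time: 18.75
tool_pos: [616.4, -129.7, 352.2]
eef_rot: [0.218, 0.976, 0.0, 0.007]
wrist_force: [1.7, -2.6, -2.6]
finger_gap: 0.692
grasp_force: 55.2
```

Request:
jog_arm(motion=[[[-1, 0.0084, -0.0424, 0, 0], [-1, 0.0084, -0.0424, 0, 0], [-1, 0.0084, -0.0424, 0, 0], [-1, 0.0084, -0.0424, 0, 0], [-1, 0.0084, -0.0424, 0, 0]]])

```text
time: 19.25
tool_pos: [482.6, -305.6, 343.3]
eef_rot: [0.221, 0.975, -0.0, -0.0]
wrist_force: [0.1, -1.4, -3.2]
finger_gap: 0.688
grasp_force: 55.1
```

Request:
jog_arm(motion=[[[-1, 0.0084, -0.0424, 0, 0], [-1, 0, 0, 0, 0], [-1, 0, 0, 0, 0], [-1, 0, 0, 0, 0]]])

```text
time: 19.65
tool_pos: [458.7, -338.6, 343.1]
eef_rot: [0.22, 0.975, 0.0, -0.0]
wrist_force: [0.1, 0.0, -3.3]
finger_gap: 0.695
grasp_force: 55.6
```

```bash
python3 - <<'E'
from w import *
show(); to(459.9,-339.1)
E
```

```text
t 19.65 tcp [ 458.7 -338.6  343.1] yang 64.52 gap 0.695 F [ 0.1  0.  -3.3] g 55.6
to 459.9 -339.1 tool shift mm -1.3 0.1
```

Request:
jog_arm(motion=[[[-1, -0.001, 0, 0.03, 0], [-1, 0, 0, 0.04, 0], [-1, 0, 0, 0.034, 0], [-1, 0, 0, 0.012, 0], [-1, 0, 0, 0, 0]]])

```text
time: 20.15
tool_pos: [459.4, -338.1, 225.0]
eef_rot: [0.22, 0.976, 0.001, -0.002]
wrist_force: [0.5, 0.1, -3.2]
finger_gap: 0.686
grasp_force: 55.6
```

Request:
jog_arm(motion=[[[-1, 0, 0, 0, 0], [-1, 0, 0, 0, 0], [-1, 0, 0, 0, 0]]])

```text
time: 20.45
tool_pos: [460.2, -340.2, 229.6]
eef_rot: [0.221, 0.975, -0.001, 0.002]
wrist_force: [0.0, 0.6, -3.2]
finger_gap: 0.693
grasp_force: 55.7
```

```bash
python3 - <<'E'
from w import *
show(); to(459.9,-339.1)
E
```

```text
t 20.45 tcp [ 460.2 -340.2  229.6] yang 64.51 gap 0.693 F [ 0.   0.6 -3.2] g 55.7
to 459.9 -339.1 tool shift mm 0.8 0.9
```

Request:
jog_arm(motion=[[[-1, 0, 0, 0.003, 0], [-1, 0, 0, 0.002, 0], [-1, 0, 0, 0, 0], [-1, 0, 0, 0, 0]]])

```text
time: 20.85
tool_pos: [459.3, -339.7, 222.0]
eef_rot: [0.221, 0.975, 0.0, -0.0]
wrist_force: [0.0, -0.0, -4.0]
finger_gap: 0.69
grasp_force: 55.7
```

Request:
jog_arm(motion=[[[-1, 0, 0, 0.0015, 0], [-1, 0, 0, 0, 0], [-1, 0, 0, 0, 0]]])

```text
time: 21.15
tool_pos: [459.6, -339.8, 221.4]
eef_rot: [0.221, 0.975, -0.0, 0.0]
wrist_force: [-2.6, 0.7, 3.1]
finger_gap: 0.689
grasp_force: 56.0
```

Request:
jog_arm(motion=[[[-1, 0, 0, 0.001, 0], [-1, 0, 0, 0, 0], [-1, 0, 0, 0, 0]]])

```text
time: 21.45
tool_pos: [459.7, -339.9, 221.3]
eef_rot: [0.221, 0.975, -0.0, -0.0]
wrist_force: [-4.9, 4.1, 8.4]
finger_gap: 0.695
grasp_force: 56.7
```

```bash
python3 - <<'E'
from w import *
show(); to(459.9,-339.1)
E
```

```text
t 21.45 tcp [ 459.7 -339.9  221.3] yang 64.51 gap 0.695 F [-4.9  4.1  8.4] g 56.7
to 459.9 -339.1 tool shift mm 0.1 0.8
```

Contact, within 1 mm of the target. I'll release, rise and check.

Request:
jog_arm(motion=[[[1, 0, 0, 0, 0], [1, 0, 0, 0, 0], [1, 0, 0, 0, 0], [1, 0, 0, 0, 0], [1, 0, 0, 0, 0]]])

```text
time: 21.95
tool_pos: [459.5, -339.7, 219.6]
eef_rot: [0.221, 0.975, -0.0, 0.0]
wrist_force: [0.3, 0.9, 0.5]
finger_gap: 1.0
grasp_force: 0.0
```

Request:
jog_arm(motion=[[[1, 0, 0, -0.03, 0], [1, 0, 0, -0.04, 0], [1, 0, 0, -0.04, 0], [1, 0, 0, -0.04, 0], [1, 0, 0, -0.03, 0]]])

```text
time: 22.45
tool_pos: [459.5, -339.8, 402.9]
eef_rot: [0.221, 0.975, -0.001, 0.001]
wrist_force: [0.7, -0.9, 0.5]
finger_gap: 0.999
grasp_force: 0.0
```

Request:
jog_arm(motion=[[[1, 0, 0, 0, 0], [1, 0, 0, 0, 0], [1, 0, 0, 0, 0]]])

```text
time: 22.75
tool_pos: [459.1, -339.4, 397.8]
eef_rot: [0.221, 0.975, 0.001, -0.001]
wrist_force: [-0.9, 0.5, -0.6]
finger_gap: 1.003
grasp_force: 0.0
```

```bash
python3 - <<'E'
from w import *
show(); q=snap('wrist','w6'); meas(q,(458,-338.5),92,r=85); to(470,109)
E
```

```text
t 22.75 tcp [ 459.1 -339.4  397.8] yang 64.5 gap 1.003 F [-0.9  0.5 -0.6] g 0.0
top 1025 rect [ 457.2 -339.7] [58.4 59. ] 64.6 circ [ 457.2 -339.8] 30.1 zdepth 90.6
plate 5793 rect [ 456.  -336.5] [118.5 113. ] 60.4 circ [ 458.2 -338.4] 59.8 zdepth 11.3
to 470 109 tool shift mm 183.2 409.4
```

Request:
jog_arm(motion=[[[1, 0.0183, 0.041, 0, 0], [1, 0.0183, 0.041, 0, 0], [1, 0.0183, 0.041, 0, 0], [1, 0.0183, 0.041, 0, 0], [1, 0.0183, 0.041, 0, 0]]])

```text
time: 23.3
tool_pos: [464.5, -113.5, 397.8]
eef_rot: [0.221, 0.975, 0.0, -0.001]
wrist_force: [-0.0, 0.1, 1.3]
finger_gap: 0.999
grasp_force: 0.0
```

Request:
jog_arm(motion=[[[1, 0.0183, 0.041, 0, 0], [1, 0.0183, 0.041, 0, 0], [1, 0.0183, 0.041, 0, 0], [1, 0.0183, 0.041, 0, 0], [1, 0.0183, 0.041, 0, 0]]])

```text
time: 23.8
tool_pos: [470.1, 111.0, 397.9]
eef_rot: [0.221, 0.975, -0.001, -0.001]
wrist_force: [0.3, -0.1, 0.6]
finger_gap: 1.004
grasp_force: 0.0
```

Request:
jog_arm(motion=[[[1, 0, 0, 0, -6], [1, 0, 0, 0, -6], [1, 0, 0, 0, -5.5], [1, 0, 0, 0, 0], [1, 0, 0, 0, 0]]])

```text
time: 24.3
tool_pos: [470.6, 109.1, 398.4]
eef_rot: [0.071, 0.997, -0.0, -0.001]
wrist_force: [-0.0, -0.0, -0.2]
finger_gap: 0.998
grasp_force: 0.0
```

```bash
python3 - <<'E'
from w import *
show(); q=snap('wrist','w7'); meas(q,(470,109),127,zp=32)
E
```

```text
t 24.3 tcp [470.6 109.1 398.4] yang 81.88 gap 0.998 F [-0.  -0.  -0.2] g 0.0
top 1424 rect [468.9 108.5] [49.6 51.3] 82.2 circ [468.9 108.6] 34.8 zdepth 125.7
plate 3060 rect [467.7 110.7] [112.7 112.8] 66.7 circ [468.1 110.3] 78.0 zdepth 31.2
```

Request:
jog_arm(motion=[[[1, 0.0015, -0.001, 0.03, -0.3], [1, 0, 0, 0.04, 0], [1, 0, 0, 0.04, 0], [1, 0, 0, 0.025, 0], [1, 0, 0, 0.01, 0]]])

```text
time: 24.85
tool_pos: [467.7, 108.0, 251.2]
eef_rot: [0.068, 0.998, -0.001, -0.003]
wrist_force: [-0.8, 0.3, 0.1]
finger_gap: 1.005
grasp_force: 0.0
```

Request:
jog_arm(motion=[[[1, 0, 0, 0, 0], [1, 0, 0, 0, 0], [-1, 0, 0, 0, 0], [-1, 0, 0, 0, 0], [-1, 0, 0, 0, 0]]])

```text
time: 25.35
tool_pos: [469.7, 108.6, 256.3]
eef_rot: [0.067, 0.998, 0.0, 0.001]
wrist_force: [-1.0, 1.3, 2.6]
finger_gap: 0.58
grasp_force: 52.2
```

Request:
jog_arm(motion=[[[-1, 0, 0, 0, 0], [-1, 0, 0, 0, 0], [-1, 0, 0, 0, 0], [-1, 0, 0, 0, 0]]])

```text
time: 25.75
tool_pos: [469.8, 108.6, 256.3]
eef_rot: [0.067, 0.998, 0.0, 0.001]
wrist_force: [-0.8, 2.0, 6.5]
finger_gap: 0.579
grasp_force: 52.5
```

```bash
python3 - <<'E'
from w import *
show()
E
```

```text
t 25.75 tcp [469.8 108.6 256.3] yang 82.3 gap 0.579 F [-0.8  2.   6.5] g 52.5
```

Request:
jog_arm(motion=[[[-1, 0, 0, -0.02, 0], [-1, 0, 0, -0.04, 0], [-1, -0.0318, -0.0303, 0, 0], [-1, -0.0318, -0.0303, 0, 0], [-1, -0.0318, -0.0303, 0, 0]]])

```text
time: 26.25
tool_pos: [551.7, 4.5, 314.0]
eef_rot: [0.067, 0.998, -0.0, -0.001]
wrist_force: [-0.5, 0.1, -4.5]
finger_gap: 0.58
grasp_force: 53.4
```

Request:
jog_arm(motion=[[[-1, -0.0318, -0.0303, 0, 0], [-1, -0.0318, -0.0303, 0, 0], [-1, -0.0318, -0.0303, 0, 0], [-1, 0, 0, 0, -8.5], [-1, 0, 0, 0, -8.5]]])

```text
time: 26.75
tool_pos: [634.0, -98.8, 312.5]
eef_rot: [-0.083, 0.997, 0.001, -0.002]
wrist_force: [0.0, 0.6, -2.9]
finger_gap: 0.581
grasp_force: 53.7
```

Request:
jog_arm(motion=[[[-1, 0, 0, 0, -8.5], [-1, 0, 0, 0, -8.5], [-1, 0, 0, 0, 0], [-1, 0, 0, 0, 0], [-1, 0, 0, 0, 0]]])

```text
time: 27.25
tool_pos: [633.6, -97.3, 314.1]
eef_rot: [-0.227, 0.974, 0.0, -0.0]
wrist_force: [-0.5, -0.5, -3.1]
finger_gap: 0.576
grasp_force: 53.7
```

```bash
python3 - <<'E'
from w import *
show();to(634.5,-97.4)
E
```

```text
t 27.25 tcp [633.6 -97.3 314.1] yang 116.19 gap 0.576 F [-0.5 -0.5 -3.1] g 53.7
to 634.5 -97.4 tool shift mm -0.7 -0.5
```

Request:
jog_arm(motion=[[[-1, -0.0007, -0.0005, 0.03, -0.1], [-1, 0, 0, 0.03, 0], [-1, 0, 0, 0.012, 0], [-1, 0, 0, 0, 0], [-1, 0, 0, 0, 0]]])

```text
time: 27.75
tool_pos: [635.2, -97.6, 243.6]
eef_rot: [-0.228, 0.974, -0.0, 0.001]
wrist_force: [-0.5, 0.0, -2.6]
finger_gap: 0.577
grasp_force: 53.5
```

Request:
jog_arm(motion=[[[-1, 0, 0, 0.0015, 0], [-1, 0, 0, 0.0015, 0], [-1, 0, 0, 0, 0], [-1, 0, 0, 0, 0]]])

```text
time: 28.15
tool_pos: [634.8, -97.5, 240.3]
eef_rot: [-0.228, 0.974, -0.0, 0.0]
wrist_force: [-1.3, 0.4, -3.4]
finger_gap: 0.581
grasp_force: 53.6
```

```bash
python3 - <<'E'
from w import *
show();to(634.5,-97.4)
E
```

```text
t 28.15 tcp [634.8 -97.5 240.3] yang 116.39 gap 0.581 F [-1.3  0.4 -3.4] g 53.6
to 634.5 -97.4 tool shift mm 0.2 0.3
```

Request:
jog_arm(motion=[[[-1, 0, 0, 0.0015, 0], [-1, 0, 0, 0.0015, 0], [-1, 0, 0, 0, 0], [-1, 0, 0, 0, 0]]])

```text
time: 28.55
tool_pos: [634.7, -97.5, 236.5]
eef_rot: [-0.228, 0.974, 0.0, -0.0]
wrist_force: [-0.5, -0.1, -3.4]
finger_gap: 0.576
grasp_force: 53.8
```

Request:
jog_arm(motion=[[[-1, 0, 0, 0.0012, 0], [-1, 0, 0, 0, 0], [-1, 0, 0, 0, 0]]])

```text
time: 28.85
tool_pos: [634.8, -97.4, 236.4]
eef_rot: [-0.228, 0.974, -0.0, -0.0]
wrist_force: [-4.2, 1.7, 4.6]
finger_gap: 0.585
grasp_force: 54.2
```

Request:
jog_arm(motion=[[[-1, 0, 0, 0.001, 0], [-1, 0, 0, 0, 0], [-1, 0, 0, 0, 0]]])

```text
time: 29.15
tool_pos: [634.9, -97.5, 236.3]
eef_rot: [-0.228, 0.974, 0.0, -0.0]
wrist_force: [-6.4, 1.6, 8.5]
finger_gap: 0.579
grasp_force: 55.0
```

Request:
jog_arm(motion=[[[1, 0, 0, 0, 0], [1, 0, 0, 0, 0], [1, 0, 0, 0, 0], [1, 0, 0, 0, 0], [1, 0, 0, 0, 0]]])

```text
time: 29.65
tool_pos: [634.8, -97.5, 234.4]
eef_rot: [-0.228, 0.974, 0.0, 0.0]
wrist_force: [-0.1, 0.5, -0.1]
finger_gap: 1.005
grasp_force: 0.0
```

Request:
jog_arm(motion=[[[1, 0, 0, -0.03, 0], [1, 0, 0, -0.04, 0], [1, 0, 0, -0.04, 0], [1, 0, 0, -0.04, 0], [1, 0, 0, -0.015, 0]]])

```text
time: 30.15
tool_pos: [635.5, -97.6, 405.4]
eef_rot: [-0.228, 0.974, -0.002, 0.004]
wrist_force: [0.3, 0.3, 0.6]
finger_gap: 0.999
grasp_force: 0.0
```

Request:
jog_arm(motion=[[[1, 0, 0, 0, 0], [1, 0, 0, 0, 0], [1, 0, 0, 0, 0]]])

```text
time: 30.45
tool_pos: [634.2, -97.4, 396.0]
eef_rot: [-0.228, 0.974, 0.001, -0.002]
wrist_force: [-0.7, -0.1, -0.8]
finger_gap: 0.999
grasp_force: 0.0
```

```bash
python3 - <<'E'
from w import *
show(); q=snap('wrist','w8'); meas(q,(634,-98),107)
s=snap('side'); t=snap('scene')
cv2.imwrite('pics/end.png',cv2.resize(np.hstack([t['image'],s['image']]),(800,300))[:,:,::-1])
E
```

```text
t 30.45 tcp [634.2 -97.4 396. ] yang 116.4 gap 0.999 F [-0.7 -0.1 -0.8] g 0.0
top 1245 rect [633.5 -98.3] [51.  49.7] 26.4 circ [633.8 -98.3] 34.6 zdepth 105.7
plate 5361 rect [633.2 -98.7] [109.8 109.5] 26.3 circ [633.5 -98.5] 76.8 zdepth 11.3
```

View pics/end.png

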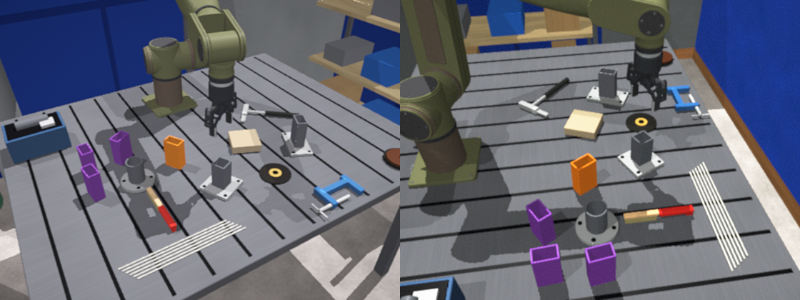

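All three tubes stand on their own plates: round at (137,170), square at (222,175) and rectangular at (297,132) in the left view. The bystanders and look-alikes haven't moved, and the gripper is clear. I'll hand the job in.

```bash
python3 -c "
from station import manip
print(manip.finish_job())"
```

```text
the job is handed in; nothing more can be done
None
```

The job is handed in: all three tubes stand upright on their own plates, centred to within about 2 mm by the wrist camera and with the flat sides parallel to within about 0.2°; the square tube was parked on the brick first, and nothing else was moved.

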